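# Put the nesting cutter set away in its tin

### The arm

A 6-joint arm with a two-finger parallel gripper is mounted at the origin on a cart in front of the work surface, level with it; the furniture and walls round the work are solid. World frame = base frame: x ahead of the robot, y to its left, z up, the work surface at z = 0. Lengths are in m, angles in rad, forces in N, time in s.
With the tool pointing down it reaches from about 0.25 to 0.775 m from the base axis. Payload 4 kg.
Tool frame: the origin (TCP) lies midway between the tips of the shut fingers; the grasp point (between the pads) lies 19 mm behind it; z points along the fingers, y is the line along which they close (so a half turn about z gives the same grasp; the last joint's range is limited). The gripper opens to 94 mm and grips with 3 to 60 N. Pads are 16 mm wide; open, the fingers measure 119 mm over their backs; the gripper's body (75 mm by 177 mm) begins 78 mm behind the grasp point.
Start: joints at [1.01, 0.087, 1.371, -0, 1.684, -0.103], TCP at [0.243, 0.493, 0.206] pointing down, gripper open.
Joint ranges: [-3.1, 3.1], [-0.76, 2.03], [0.27, 2.55], [-1.08, 4.22], [0.17, 2.65], [-2.57, 2.57]. Speed limits (rad/s): [2.79, 2.79, 3.14, 3.14, 3.14, 3.14].

### API

Orientations are given as a rotation vector (axis times angle).
In Python, from cell import env gives the robot as it stands. The module is installed in compiled form; this text tells all that it offers.
- The arm moves only by the tool apply_moves, never from a script. Its arguments are lists of equal length, an entry for each row: "slide": the shift along the tool's x, y, z in m, a list of three; "delta_rot": the turn, a rotation vector about the tool's x, y, z in degrees, a list of three; "hand": the opening, from -1 (shut) to 1 (fully open). A call has exactly 8 rows; each row is the pose to reach, as a shift and turn from the pose commanded when the call began, along the tool's axes at that moment; what a row does not reach only later rows make up. A row lasts 1/12 s, in which the tool goes at most 41.7 mm and 7.16 degrees, less where a joint would pass 70% of its speed; a pose out of reach is approached as far as the arm can. A call with a gripper value outside its range is refused whole. The fingers move at their own pace and stop on an object; "newtons" is the grip in N (left out, the last holds). Time passes only in rows, so rows that repeat a pose let the fingers close, or fill a call up. It gives the time, the measured TCP pose, the force, the opening and the grip force at its end, in the units of the state.
- env.state(): the state, without advancing time (a new reading comes with each control period).
- env.grab_frame(name): name is "scene" or "top" or "wrist"; returns a dict with "img" (420x560x3 uint8, blue, green, red), "vfov" (degrees; the focal length in pixels is half the picture's height over the tangent of half this angle, whatever the lens; pixels are square), "cx", "cy" (the principal point, pixels), "position" and "rotation" of the camera in the world; the wrist camera has in their place "tool_from_camera" (4x4, takes a point from camera to tool coordinates, whose origin is the TCP and whose axes are the flange's). Camera axes: x right, y down, z forward; pixel columns grow to the right and rows downward; lengths in m; the calibration is good to about 2 mm. A picture is of the moment at which its call begins: read the wrist's pose just before it. There is no depth.
- env.hand_in(): hands the job in; it is judged then, once.
The state is a dict: "clock": time; "joint_positions": joint angles; "joint_velocities": joint speeds; "effort": joint torques, N m; "eef_pos": TCP position; "ee_rot": TCP orientation; "contact_force": force on the tool from outside, world axes, zero at the start; "ft_torque": the same for the moment, N m; "gripper_width": finger opening in m; "gripper_force": force on a finger pad.
Only numpy, scipy, OpenCV 4.12 (cv2) and the standard library are available. Lean on these libraries where they do the work, as an engineer would, in place of code of your own. Each camera call takes 0.05 s, during which the arm holds its last target. There are 200 camera calls.

### The job

Put the set of three red-collared pastry cutters away in their white tin: stand the smallest upright in the middle of the tin's base, then the middle one around it, then the largest around both, and finally put the cover over the nest so that it sits fully down inside the base's rim. Leave the two plain steel cake rings where they are.

Things in the scene. Friction and masses are not known exactly. Their poses are not given: they have to be found in the camera images.
- cutter_small: the smallest pastry cutter: upright open steel ring (tube) with a red grip collar round its top, open at both ends; collar outer diameter 22 mm from 28 to 40 mm above its foot, steel body below it 19 mm outside diameter, inside diameter 15 mm; 40 mm high, about 30 g. Origin: centre of its foot; z up. Round, so any grip yaw serves; take it across the collar from above.
- cutter_medium: the middle pastry cutter: upright open steel ring (tube) with a red grip collar round its top, open at both ends; collar outer diameter 44 mm from 28 to 40 mm above its foot, steel body below it 41 mm outside diameter, inside diameter 37 mm; 40 mm high, about 45 g. Origin: centre of its foot; z up. Round, so any grip yaw serves; take it across the collar from above.
- cutter_large: the largest pastry cutter: upright open steel ring (tube) with a red grip collar round its top, open at both ends; collar outer diameter 66 mm from 28 to 40 mm above its foot, steel body below it 63 mm outside diameter, inside diameter 59 mm; 40 mm high, about 60 g. Origin: centre of its foot; z up. Round, so any grip yaw serves; take it across the collar from above.
- tin_base: base of the cutter tin: round white shallow dish, loose on the table, about 350 g; floor 4 mm thick, its rim flares outward from 97 mm inside diameter at the floor to 110 mm inside (116 mm outside) at the top, 14 mm above the table. Empty at the start. Origin: centre of its underside; z up. The three cutters stand one inside the other in its middle, on the floor.
- tin_cover: cover of the cutter tin: round white deep lid with a red knob, standing rim down; outside diameter 92 mm, inside 88, 51.5 mm high without the knob, 47 clear inside; knob 22 mm wide, from 58 to 78 mm above the rim; about 140 g. Origin: centre of its lower rim; z up. Seated, its rim stands on the tin base's floor, inside the flared rim, over the cutters.
- cake_ring_large: bystander, to be left where it stands: plain bare steel cake ring without any red collar, 70 mm in diameter, 30 mm high. Origin: centre of its foot.
- cake_ring_little: bystander, to be left where it stands: plain bare steel cake ring without any red collar, 54 mm in diameter, 24 mm high. Origin: centre of its foot.

How it is judged:
By the outcome, as a careful person would: the job done as asked, in the order asked, and still so for the second after the job is handed in, with the robot touching nothing.
It also fails if it takes over 102 s, if anything falls off the work surface, if the arm or the gripper's body presses on something with over 40 N, if the wrist force passes 120 N, or if a joint passes its speed limit or range.

## Working session

There is one attempt and no reset: what is moved stays moved. The work goes in short steps, Python scripts to look and compute and a tool call to move; the robot and the scene stay as the last step left them, time stands still between calls to the robot, and variables do not carry over. Pictures are saved under pics/ and viewed, at most 14 in all, crops included, and the job is handed in when it is done.

Besides the shell and the picture viewer there is one more tool, called after "Emit:" in YAML: its name, and indented under it one key for each argument. apply_moves: Moves the arm, as the interface text tells. Its arguments: {"type":"object","properties":{"slide":{"type":"array"},"delta_rot":{"type":"array"},"hand":{"type":"array"},"newtons":{"type":"number"}},"required":["slide","delta_rot","hand"]}

```bash
mkdir -p pics; cat > h.py <<'E'
import numpy as np, cv2
from scipy.spatial.transform import Rotation as R
from cell import env
def grab(n):
    s=env.state(); f=env.grab_frame(n)
    f['f']=f['img'].shape[0]/2/np.tan(np.radians(f['vfov'])/2)
    if n=='wrist':
        T=np.eye(4);T[:3,:3]=R.from_rotvec(s['ee_rot']).as_matrix();T[:3,3]=s['eef_pos']
        M=T@np.array(f['tool_from_camera']);f['position']=M[:3,3];f['rotation']=M[:3,:3]
    else:
        r=np.array(f['rotation']); f['rotation']=r if r.shape==(3,3) else R.from_rotvec(r).as_matrix() if r.size==3 else r
        f['position']=np.array(f['position'])
    return f
def ray(f,u,v):
    d=f['rotation']@np.array([(u-f['cx'])/f['f'],(v-f['cy'])/f['f'],1]);return f['position'],d/np.linalg.norm(d)
def onz(f,u,v,z):
    p,d=ray(f,u,v);return p+d*(z-p[2])/d[2]
def proj(f,P):
    c=f['rotation'].T@(np.array(P)-f['position']);return c[:2]/c[2]*f['f']+[f['cx'],f['cy']]
def cross(f1,uv1,f2,uv2):
    p,d=ray(f1,*uv1);q,e=ray(f2,*uv2)
    t=np.linalg.lstsq(np.c_[d,-e],q-p,rcond=None)[0];a=p+d*t[0];b=q+e*t[1];return (a+b)/2,np.linalg.norm(a-b)
E
python3 - <<'E'
from h import *
print(env.state())
for n in ('scene','top','wrist'):
    f=grab(n);cv2.imwrite(f'pics/{n}0.png',f['img']);print(n,f['f'],f['cx'],f['cy'],f['position'],f['rotation'])
E
```

```text
{'clock': 0.0, 'joint_positions': array([ 1.00991850e+00,  8.79943945e-02,  1.37225138e+00,  4.28819971e-06,
        1.68362422e+00, -1.03098379e-01]), 'joint_velocities': array([ 9.22775522e-04, -1.23263530e-03, -3.34618375e-05,  3.93358335e-04,
       -1.98962726e-04,  5.02183018e-04]), 'effort': array([-8.75094975e-04, -3.40189755e+01, -3.02424860e+01,  7.16249761e-02,
        3.31695902e-02, -1.41153350e-04]), 'eef_pos': array([0.24278008, 0.49289381, 0.20428414]), 'ee_rot': array([-0.71264543, -3.0589281 ,  0.00337893]), 'contact_force': array([ 0.31952   ,  0.16983746, -1.08162896]), 'ft_torque': array([ 0.05231067, -0.03061154, -0.06386726]), 'gripper_force': 0.0, 'gripper_width': 0.09404098446789548}
scene 447.931670402714 273.8328611828502 208.73315491040262 [-0.0368553  -0.13845689  0.58741592] [[ 0.56095956 -0.52844813  0.63723383]
 [-0.82784066 -0.35999449  0.43021368]
 [ 0.00205505 -0.76886055 -0.6394132 ]]
top 398.32142754863224 283.93095898984313 208.28128927794458 [0.36365788 0.24163136 0.98037766] [[-0.00231428 -0.99286824  0.11919438]
 [-0.99959451 -0.00108597 -0.02845411]
 [ 0.02838063 -0.1192119  -0.99246313]]
wrist 351.32154498778556 278.4844706364837 212.32680123646162 [0.17182082 0.52875667 0.38388231] [[ 0.44176762  0.86284171  0.24565333]
 [ 0.89712786 -0.42435683 -0.12281237]
 [-0.00172296  0.27463698 -0.96154644]]
```

View pics/scene0.png

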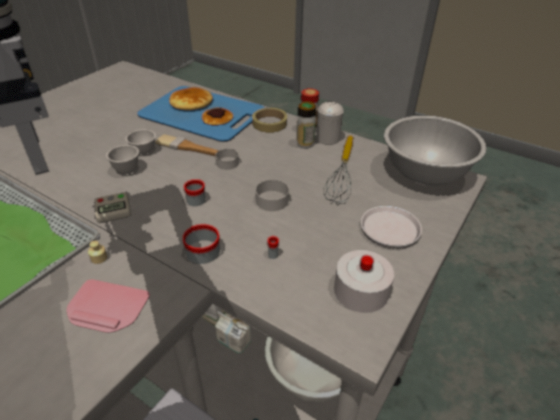

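View pics/top0.png

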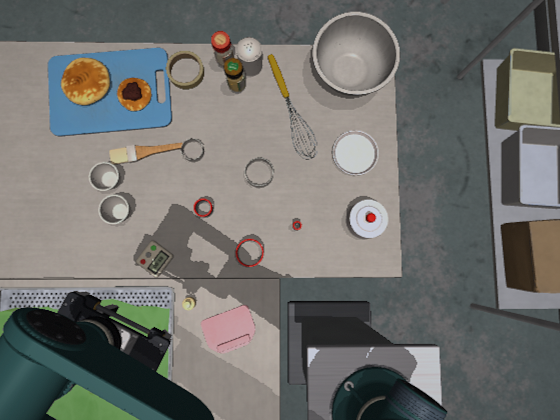

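View pics/wrist0.png

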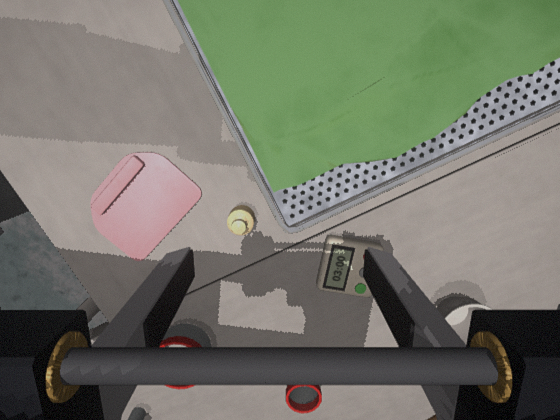

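The scene view shows the red collars at: small (273,243), medium (195,188), large (201,238). The tin base is at (391,227), and the cover knob is at (367,262). The top view has them at (297,225), (204,208), (250,252), (355,153) and (371,217). The bare rings, at top (193,150) and (259,172), have no red. The wrist view shows the large and medium collars at its lower edge. Next I measure with masks.

```bash
cat >> h.py <<'E'
def redblobs(img,amin=20):
    b,g,r=[img[...,i].astype(int) for i in range(3)]
    m=((r>70)&(r>2*g)&(r>2*b)).astype(np.uint8)
    m=cv2.morphologyEx(m,cv2.MORPH_CLOSE,np.ones((3,3),np.uint8))
    out=[]
    for c in cv2.findContours(m,cv2.RETR_EXTERNAL,cv2.CHAIN_APPROX_NONE)[0]:
        h=cv2.convexHull(c)
        if cv2.contourArea(h)>amin: out.append((cv2.fitEllipse(c) if len(c)>5 else None,cv2.boundingRect(c),cv2.contourArea(h)))
    return out
E
python3 - <<'E'
from h import *
S=grab('scene');T=grab('top')
for n,f in(('scene',S),('top',T)):
    for e,b,a in redblobs(f['img']): print(n,np.round(e[0],1),np.round(e[1],1),round(e[2]),b,a)
for n,s,t in(('small',(273,243),(297,225)),('med',(195,187),(204,208)),('large',(201,238),(250,252)),('base',(391,227),(355,153)),('knob',(367,262),(371,217)),('bowl rim',(432,148),(356,53))):
    print(n,np.round(cross(S,s,T,t),4).tolist() if 0 else [np.round(x,4) for x in cross(S,s,T,t)])
# white blob base/cover in top
g=cv2.cvtColor(T['img'],cv2.COLOR_BGR2HSV)
m=((g[...,2]>175)&(g[...,1]<40)).astype(np.uint8)
for c in cv2.findContours(m,cv2.RETR_EXTERNAL,cv2.CHAIN_APPROX_NONE)[0]:
    if cv2.contourArea(c)>300: print('white',cv2.fitEllipse(c))
E
```

```text
scene [366.3 262.6] [11.4 14.8] 6 (361, 256, 12, 15) 134.0
scene [272.8 241.7] [10.2 11.7] 4 (268, 236, 11, 13) 96.5
scene [200.6 238.3] [27.9 36.2] 80 (183, 224, 36, 30) 815.0
scene [193.9 187.3] [15.5 20.2] 81 (184, 180, 20, 16) 249.0
scene [309.4  95.9] [12.7 17.3] 91 (301, 90, 18, 13) 174.5
top [249.1 252.4] [26.9 27.4] 22 (236, 239, 28, 28) 592.0
top [296.6 225. ] [7.7 8.3] 11 (293, 221, 9, 9) 50.0
top [370.6 217.2] [7.9 8.7] 75 (366, 213, 10, 9) 55.5
top [202.5 207.3] [17.5 17.7] 147 (194, 198, 18, 19) 248.0
top [220.4  41.2] [17.1 21.2] 167 (212, 31, 19, 22) 297.5
small [array([0.4374, 0.1833, 0.0316]), np.float64(0.0)]
med [array([0.4778, 0.4038, 0.0373]), np.float64(0.0013)]
large [array([0.3732, 0.295 , 0.0346]), np.float64(0.0007)]
base [array([0.621 , 0.034 , 0.0085]), np.float64(0.0017)]
knob [array([0.453 , 0.0141, 0.0697]), np.float64(0.0001)]
bowl rim [array([0.8536, 0.0416, 0.065 ]), np.float64(0.0071)]
white ((426.1447448730469, 370.2149353027344), (31.114782333374023, 60.04555892944336), 166.050048828125)
white ((206.49429321289062, 302.8186950683594), (24.97481918334961, 30.688852310180664), 66.04119110107422)
white ((368.63800048828125, 218.41812133789062), (36.87446975708008, 37.89007568359375), 128.94454956054688)
white ((538.5978393554688, 174.85008239746094), (39.95732498168945, 72.36104583740234), 175.50546264648438)
white ((354.3390808105469, 152.9482421875), (37.273433685302734, 38.51469039916992), 128.42413330078125)
white ((355.92974853515625, 52.91542053222656), (80.78870391845703, 84.86046600341797), 104.8643569946289)
```

Both views agree on the heights. I'll turn the tool so that tool x = world y, tool y = world x and z points down, and move above the small cutter.

```bash
cat >> h.py <<'E'
GOAL=R.from_matrix(np.array([[0,1,0],[1,0,0],[0,0,-1.]]).T)
def need(P):
    s=env.state();r=R.from_rotvec(s['ee_rot'])
    print('t',round(s['clock'],2),'tcp',np.round(s['eef_pos'],4),'F',np.round(s['contact_force'],1),'w',round(s['gripper_width'],4),'gf',round(s['gripper_force'],1))
    print('slide mm',np.round(r.inv().apply(np.array(P)-s['eef_pos'])*1000,1),'rot',np.round((r.inv()*GOAL).as_rotvec(degrees=True),2))
E
python3 -c "
from h import *
need([0.436,0.182,0.18])"
```

```text
t 0.25 tcp [0.243  0.4932 0.2049] F [-0.4 -0.1  0.2] w 0.0939 gf 0.0
slide mm [-310.7 -193.8   25.1] rot [-5.000e-02  3.000e-02  6.377e+01]
```

Emit:
apply_moves:
  slide:
    - [-0.311,-0.194,0.02]
    - [-0.311,-0.194,0.02]
    - [-0.311,-0.194,0.02]
    - [-0.311,-0.194,0.02]
    - [-0.311,-0.194,0.02]
    - [-0.311,-0.194,0.02]
    - [-0.311,-0.194,0.02]
    - [-0.311,-0.194,0.02]
  delta_rot:
    - [0,0,63.8]
    - [0,0,63.8]
    - [0,0,63.8]
    - [0,0,63.8]
    - [0,0,63.8]
    - [0,0,63.8]
    - [0,0,63.8]
    - [0,0,63.8]
  hand: [1,1,1,1,1,1,1,1]
  newtons: 12

```text
clock: 0.92
eef_pos: [0.4191, 0.2087, 0.1873]
ee_rot: [2.099, 2.337, 0.001]
contact_force: [0.6, -0.3, -0.0]
gripper_width: 0.0939
gripper_force: 0.0
```

```bash
python3 -c "
from h import *
need([0.436,0.182,0.18])"
```

```text
t 0.92 tcp [0.4191 0.2087 0.1873] F [ 0.6 -0.3 -0. ] w 0.0939 gf 0.0
slide mm [-28.4  13.9   7.3] rot [ 0.03 -0.02  6.13]
```

Emit:
apply_moves:
  slide:
    - [-0.024,0.012,0]
    - [-0.024,0.012,0]
    - [-0.024,0.012,0]
    - [-0.024,0.012,0]
    - [-0.024,0.012,0]
    - [-0.024,0.012,0]
    - [-0.024,0.012,0]
    - [-0.024,0.012,0]
  delta_rot:
    - [0,0,6]
    - [0,0,6]
    - [0,0,6]
    - [0,0,6]
    - [0,0,6]
    - [0,0,6]
    - [0,0,6]
    - [0,0,6]
  hand: [1,1,1,1,1,1,1,1]

```text
clock: 1.58
eef_pos: [0.4328, 0.1889, 0.1874]
ee_rot: [-2.21, -2.233, -0.0]
contact_force: [0.3, 0.3, -0.7]
gripper_width: 0.0942
gripper_force: 0.0
```

```bash
python3 - <<'E'
from h import *
need([0.436,0.182,0.11])
f=grab('wrist');cv2.imwrite('pics/w1.png',f['img'])
for e,b,a in redblobs(f['img']):
    print(np.round(e[0],1),np.round(e[1],1),b,onz(f,*e[0],.04))
np.savez('v1.npz',p=f['position'],r=f['rotation'])
E
```

```text
t 1.58 tcp [0.4328 0.1889 0.1874] F [ 0.3  0.3 -0.7] w 0.0942 gf 0.0
slide mm [-6.9  3.1 77.4] rot [ 0.01 -0.01  0.59]
[283.8 202.1] [20.6 22.3] (274, 191, 21, 23) [0.43870113 0.18599992 0.04      ]
[212.3  77.1] [73.2 79.3] (175, 38, 75, 79) [0.37476133 0.29778603 0.04      ]
```

View pics/w1.png

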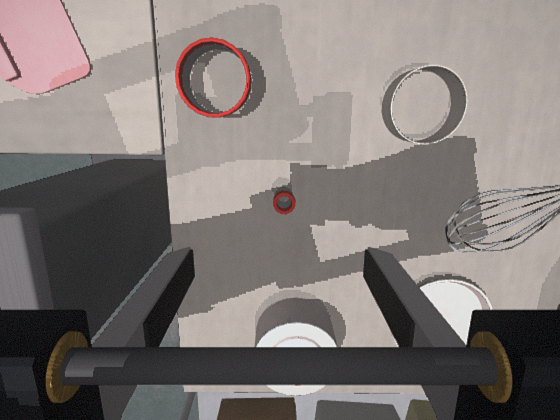

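The wrist view shows the small collar at (284,202), the large one at (212,77), the bare large ring at (424,103), the cover at (296,350) and the base at (450,295). I'll descend part-way and measure from a second height.

Emit:
apply_moves:
  slide:
    - [-0.003,0.006,0.07]
    - [-0.003,0.006,0.07]
    - [-0.003,0.006,0.07]
    - [-0.003,0.006,0.07]
    - [-0.003,0.006,0.07]
    - [-0.003,0.006,0.07]
    - [-0.003,0.006,0.07]
    - [-0.003,0.006,0.07]
  delta_rot:
    - [0,0,0.6]
    - [0,0,0.6]
    - [0,0,0.6]
    - [0,0,0.6]
    - [0,0,0.6]
    - [0,0,0.6]
    - [0,0,0.6]
    - [0,0,0.6]
  hand: [1,1,1,1,1,1,1,1]

```text
clock: 2.3
eef_pos: [0.4402, 0.1855, 0.1192]
ee_rot: [2.223, 2.218, 0.005]
contact_force: [-0.9, -0.2, -0.5]
gripper_width: 0.0941
gripper_force: 0.0
```

```bash
python3 - <<'E'
from h import *
f=grab('wrist');v=np.load('v1.npz')
g=dict(f);g['position']=v['p'];g['rotation']=v['r']
for e,b,a in redblobs(f['img']):
    print(np.round(e[0],1),np.round(e[1],1),b,onz(f,*e[0],.04))
    if abs(e[0][0]-285)<40:
        print(cross(g,(283.8,202.1),f,e[0])); o=onz(f,*e[0],.04)
need([o[0],o[1],.018])
E
```

```text
[275.2 219.3] [26.4 28.4] (262, 205, 27, 29) [0.43870008 0.18639239 0.04      ]
(array([0.438733  , 0.18465705, 0.03446063]), np.float64(0.00016449160855618852))
[180.9  63.1] [ 93.3 103.3] (133, 12, 97, 103) [0.37483972 0.29800701 0.04      ]
t 2.35 tcp [0.44   0.1854 0.1188] F [ 0.3 -1.  -0.5] w 0.0942 gf 0.0
slide mm [  0.9  -1.5 100.8] rot [ 0.15 -0.05 -0.12]
```

Emit:
apply_moves:
  slide:
    - [0.001,-0.0015,0.04]
    - [0.001,-0.0015,0.08]
    - [0.001,-0.0015,0.101]
    - [0.001,-0.0015,0.101]
    - [0.001,-0.0015,0.101]
    - [0.001,-0.0015,0.101]
    - [0.001,-0.0015,0.101]
    - [0.001,-0.0015,0.101]
  delta_rot:
    - [0,0,0]
    - [0,0,0]
    - [0,0,0]
    - [0,0,0]
    - [0,0,0]
    - [0,0,0]
    - [0,0,0]
    - [0,0,0]
  hand: [1,1,1,1,1,0,-1,-1]

```text
clock: 3.02
eef_pos: [0.4396, 0.1867, 0.0187]
ee_rot: [2.222, 2.217, 0.007]
contact_force: [0.4, 1.1, 0.3]
gripper_width: 0.0777
gripper_force: 0.0
```

Emit:
apply_moves:
  slide:
    - [0,0,0]
    - [0,0,0]
    - [0,0,0]
    - [0,0,0]
    - [0,0,0]
    - [0,0,0]
    - [0,0,0]
    - [0,0,0]
  delta_rot:
    - [0,0,0]
    - [0,0,0]
    - [0,0,0]
    - [0,0,0]
    - [0,0,0]
    - [0,0,0]
    - [0,0,0]
    - [0,0,0]
  hand: [-1,-1,-1,-1,-1,-1,-1,-1]

```text
clock: 3.68
eef_pos: [0.4377, 0.1861, 0.0162]
ee_rot: [-2.224, -2.219, 0.0]
contact_force: [0.0, -0.5, -0.5]
gripper_width: 0.0243
gripper_force: 0.0
```

Emit:
apply_moves:
  slide:
    - [0,0,0]
    - [0,0,0]
    - [0,0,0]
    - [0,0,0]
    - [0,0,0]
    - [0,0,-0.02]
    - [0,0,-0.05]
    - [0,0,-0.085]
  delta_rot:
    - [0,0,0]
    - [0,0,0]
    - [0,0,0]
    - [0,0,0]
    - [0,0,0]
    - [0,0,0]
    - [0,0,0]
    - [0,0,0]
  hand: [-1,-1,-1,-1,-1,-1,-1,-1]

```text
clock: 4.35
eef_pos: [0.4359, 0.1856, 0.1001]
ee_rot: [-2.222, -2.217, 0.007]
contact_force: [0.4, 0.6, -0.6]
gripper_width: 0.0217
gripper_force: 12.0
```

```bash
python3 - <<'E'
from h import *
need([0.62,0.035,.12])
E
```

```text
t 4.35 tcp [0.4359 0.1856 0.1001] F [ 0.4  0.6 -0.6] w 0.0217 gf 12.0
slide mm [-150.2  184.4  -20.7] rot [-0.3   0.08 -0.13]
```

Emit:
apply_moves:
  slide:
    - [-0.14,0.184,-0.06]
    - [-0.14,0.184,-0.06]
    - [-0.14,0.184,-0.06]
    - [-0.14,0.184,-0.06]
    - [-0.14,0.184,-0.06]
    - [-0.14,0.184,-0.06]
    - [-0.14,0.184,-0.06]
    - [-0.14,0.184,-0.06]
  delta_rot:
    - [0,0,0]
    - [0,0,0]
    - [0,0,0]
    - [0,0,0]
    - [0,0,0]
    - [0,0,0]
    - [0,0,0]
    - [0,0,0]
  hand: [-1,-1,-1,-1,-1,-1,-1,-1]

```text
clock: 5.02
eef_pos: [0.6222, 0.0446, 0.1609]
ee_rot: [-2.226, -2.216, 0.0]
contact_force: [-0.3, 1.1, -1.6]
gripper_width: 0.0213
gripper_force: 12.0
```

```bash
python3 - <<'E'
from h import *
need([0.62,0.035,.12])
f=grab('wrist');cv2.imwrite('pics/w2.png',f['img'])
g=cv2.cvtColor(f['img'],cv2.COLOR_BGR2HSV)
m=((g[...,2]>170)&(g[...,1]<35)).astype(np.uint8)
for c in cv2.findContours(m,cv2.RETR_EXTERNAL,cv2.CHAIN_APPROX_NONE)[0]:
    if cv2.contourArea(c)>500: e=cv2.fitEllipse(cv2.convexHull(c));print(e,cv2.boundingRect(c),onz(f,*e[0],.014))
E
```

```text
t 5.02 tcp [0.6222 0.0446 0.1609] F [-0.3  1.1 -1.6] w 0.0213 gf 12.0
slide mm [-9.6 -2.1 40.9] rot [-0.03 -0.03 -0.25]
((276.06719970703125, 407.1285095214844), (42.10887908935547, 88.0696029663086), 104.44937133789062) (244, 385, 75, 35) [ 0.61904411 -0.20070757  0.014     ]
((507.8267517089844, 322.85516357421875), (23.375123977661133, 89.60218811035156), 110.28102111816406) (463, 305, 87, 37) [ 0.86550666 -0.09111971  0.014     ]
((379.9267883300781, 277.8375549316406), (50.37760925292969, 201.19329833984375), 93.3695297241211) (323, 253, 134, 49) [ 0.72596134 -0.03815855  0.014     ]
((120.45935821533203, 275.1319580078125), (79.97289276123047, 290.65740966796875), 87.79336547851562) (0, 244, 242, 59) [ 0.46159332 -0.03414338  0.014     ]
((354.15380859375, 236.80780029296875), (19.47457504272461, 115.53349304199219), 94.57676696777344) (301, 226, 110, 17) [0.69723975 0.00635406 0.014     ]
((526.8731689453125, 199.78822326660156), (141.58631896972656, 171.0536651611328), 44.278133392333984) (456, 121, 104, 158) [0.86020612 0.04326222 0.014     ]
((518.3659057617188, 114.91146850585938), (22.1102352142334, 109.59564971923828), 54.83777618408203) (471, 82, 89, 65) [0.83777049 0.12152171 0.014     ]
((236.36331176757812, 113.06159210205078), (39.76503372192383, 69.84725189208984), 157.13665771484375) (217, 82, 43, 59) [0.58550953 0.12416037 0.014     ]
((147.88632202148438, 82.11255645751953), (98.7909164428711, 139.07896423339844), 90.46392822265625) (90, 45, 124, 80) [0.50915271 0.15050271 0.014     ]
((409.184326171875, 72.40644073486328), (140.52308654785156, 330.8982849121094), 78.19542694091797) (258, 0, 302, 145) [0.73664198 0.15746026 0.014     ]
((214.84120178222656, 3.3543148040771484), (69.70706176757812, 451.89013671875), 88.00335693359375) (0, 0, 440, 34) [0.57096238 0.21141828 0.014     ]
```

View pics/w2.png

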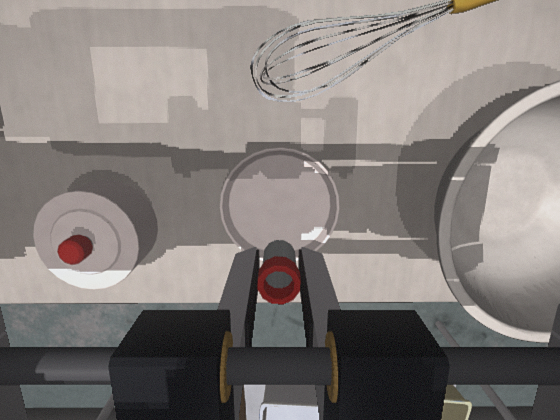

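The tin base shows as a ring centred near (280,202), about 59 px in radius. Its lower edge is behind the fingers. The cover is at (86,240) with its knob at (74,248). I'll fit the rim.

```bash
cat >> h.py <<'E'
def ring(img,c,r0,r1,skip=lambda a:False):
    g=cv2.GaussianBlur(cv2.cvtColor(img,cv2.COLOR_BGR2GRAY),(3,3),0).astype(float);c=np.array(c,float)
    for _ in range(3):
        A=np.radians(np.arange(0,360,3));A=np.array([a for a in A if not skip(np.degrees(a))]);rr=np.arange(r0,r1,.5)
        X=(c[0]+np.outer(np.cos(A),rr)).astype(np.float32);Y=(c[1]+np.outer(np.sin(A),rr)).astype(np.float32)
        P=cv2.remap(g.astype(np.float32),X,Y,cv2.INTER_LINEAR);D=np.abs(np.gradient(P,axis=1));k=D.argmax(1)
        ok=D.max(1)>3;pts=np.c_[X[range(len(A)),k],Y[range(len(A)),k]][ok]
        for _ in range(4):
            e=cv2.fitEllipseDirect(pts.astype(np.float32));rad=np.linalg.norm(pts-e[0],axis=1);m=np.median(rad)
            q=np.abs(rad-m)<3
            if q.sum()>20: pts=pts[q]
        c=np.array(e[0])
    return e,len(pts)
E
python3 - <<'E'
from h import *
f=grab('wrist')
for r0,r1 in((50,57),(54,66),(57,66)):
    e,n=ring(f['img'],(280,203),r0,r1,lambda a:40<a<140);print(e,n,onz(f,*e[0],.014))
T=grab('top')
for c,r in(((354,153),(18,26)),):
    e,n=ring(T['img'],c,*r);print('top',e,n,onz(T,*e[0],.014))
g=cv2.cvtColor(f['img'],cv2.COLOR_BGR2GRAY)
h=cv2.HoughCircles(cv2.GaussianBlur(g,(3,3),0),cv2.HOUGH_GRADIENT,1,5,param1=60,param2=15,minRadius=50,maxRadius=64)
print([x for x in h[0] if abs(x[0]-280)<15 and abs(x[1]-203)<15])
E
```

```text
((280.8817138671875, 199.8826141357422), (102.7825927734375, 104.69210815429688), 54.49021911621094) 73 [0.62387685 0.04525342 0.014     ]
((280.6523742675781, 206.2561798095703), (113.43312072753906, 115.00965118408203), 62.950469970703125) 72 [0.62365183 0.03895197 0.014     ]
((280.4803771972656, 204.5408477783203), (113.5111083984375, 116.31155395507812), 94.26224517822266) 69 [0.62348845 0.04065475 0.014     ]
top ((356.7604064941406, 152.3224639892578), (39.49390411376953, 42.92195129394531), 88.94612884521484) 82 [0.62080985 0.03146529 0.014     ]
[array([280.5, 207.5,  56.8], dtype=float32), array([283.5, 202.5,  53.5], dtype=float32), array([275.5, 203.5,  53.5], dtype=float32), array([286.5, 210.5,  63.4], dtype=float32), array([281.5, 197.5,  55.7], dtype=float32), array([274.5, 208.5,  53.4], dtype=float32), array([288.5, 198.5,  59. ], dtype=float32), array([277.5, 215.5,  59. ], dtype=float32)]
```

Emit:
apply_moves:
  slide:
    - [-0.05,0,0]
    - [-0.05,0,0]
    - [-0.05,0,0]
    - [-0.05,0,0]
    - [-0.05,0,0]
    - [-0.05,0,0]
    - [-0.05,0,0]
    - [-0.05,0,0]
  delta_rot:
    - [0,0,0]
    - [0,0,0]
    - [0,0,0]
    - [0,0,0]
    - [0,0,0]
    - [0,0,0]
    - [0,0,0]
    - [0,0,0]
  hand: [-1,-1,-1,-1,-1,-1,-1,-1]

```text
clock: 5.83
eef_pos: [0.6213, -0.0034, 0.1614]
ee_rot: [-2.222, -2.22, -0.0]
contact_force: [1.4, 0.6, -0.3]
gripper_width: 0.0212
gripper_force: 12.0
```

```bash
python3 - <<'E'
from h import *
need([0.6225,0.037,.12])
f=grab('wrist');np.savez('v2.npz',img=f['img'],p=f['position'],r=f['rotation'])
q=proj(f,[.623,.037,.014]);print(q)
for r0,r1 in((48,56),(52,62),(56,64)):
    e,n=ring(f['img'],q,r0,r1);print(np.round(e[0],1),np.round(e[1],1),n,onz(f,*e[0],.014),onz(f,*e[0],.004))
x,y=np.round(q).astype(int);x0=x-80;y0=max(0,y-80)
c=f['img'][y0:y+80,x0:x+80];print(x0,y0)
cv2.imwrite('pics/w3.png',cv2.resize(c,None,fx=3.6,fy=3.6,interpolation=cv2.INTER_CUBIC))
E
```

```text
t 5.83 tcp [ 0.6213 -0.0034  0.1614] F [ 1.4  0.6 -0.3] w 0.0212 gf 12.0
slide mm [40.4  1.2 41.4] rot [ 0.01 -0.02 -0.06]
[279.51225495 156.82154081]
[280.1 154.4] [104.9 105.7] 119 [0.62358498 0.03923319 0.014     ] [0.62362998 0.03808177 0.004     ]
[281.1 159.3] [113.6 116.2] 97 [0.62446626 0.03472732 0.014     ] [0.62453822 0.03343804 0.004     ]
[280.8 155.2] [119.8 122.8] 120 [0.62421552 0.03848611 0.014     ] [0.62427981 0.03731183 0.004     ]
200 77
```

View pics/w3.png

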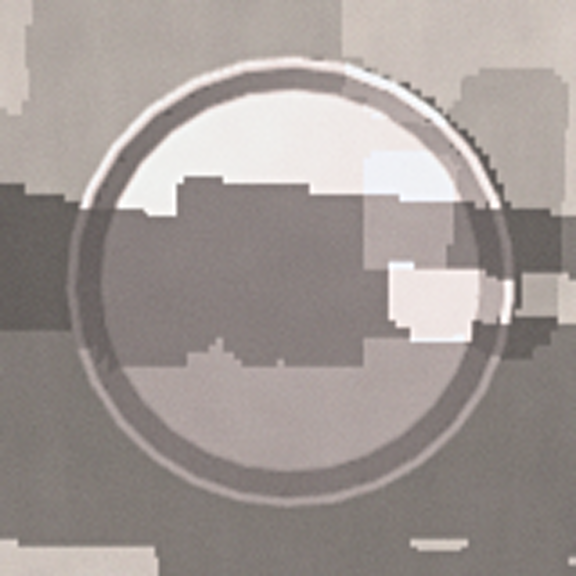

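The crop gives the outer rim centre at about (281,155) and the floor centre at (281,154.6). Both put the base at about (0.6243, 0.0382). Next I check where the held cutter sits relative to the TCP.

```bash
cat >> h.py <<'E'
def held(dz,near=(280,280),tol=60):
    s=env.state();f=grab('wrist')
    for e,b,a in redblobs(f['img']):
        if np.hypot(*(np.array(e[0])-near))<tol: print('held',np.round(e[0],1),np.round(e[1],1),'off mm',np.round((onz(f,*e[0],s['eef_pos'][2]+dz)-s['eef_pos'])*1000,1))
E
python3 - <<'E'
from h import *
held(.0238)
E
```

```text
held [278.5 280.2] [42.8 47. ] off mm [ 0.8  1.4 23.8]
```

Emit:
apply_moves:
  slide:
    - [0.03,0.002,0.0]
    - [0.041,0.002,0.02]
    - [0.041,0.002,0.05]
    - [0.041,0.002,0.085]
    - [0.041,0.002,0.115]
    - [0.041,0.002,0.12]
    - [0.041,0.002,0.12]
    - [0.041,0.002,0.12]
  delta_rot:
    - [0,0,0]
    - [0,0,0]
    - [0,0,0]
    - [0,0,0]
    - [0,0,0]
    - [0,0,0]
    - [0,0,0]
    - [0,0,0]
  hand: [-1,-1,-1,-1,-1,-1,-1,-1]

```text
clock: 6.6
eef_pos: [0.6242, 0.0367, 0.0426]
ee_rot: [2.223, 2.218, 0.002]
contact_force: [0.2, -0.7, -0.4]
gripper_width: 0.0214
gripper_force: 12.0
```

```bash
python3 -c "
from h import *
held(.0238);need([.6235,.0375,.0205])"
```

```text
held [278.5 280.1] [42.8 46.9] off mm [ 0.7  1.4 23.8]
t 6.65 tcp [0.6252 0.0366 0.044 ] F [ 0.7  0.3 -0.8] w 0.0214 gf 12.0
slide mm [ 0.9 -1.8 23.5] rot [ 0.25 -0.   -0.13]
```

Emit:
apply_moves:
  slide:
    - [0.001,-0.001,0.012]
    - [0.001,-0.001,0.02]
    - [0.001,-0.001,0.022]
    - [0.001,-0.001,0.022]
    - [0.001,-0.001,0.022]
    - [0.001,-0.001,0.022]
    - [0.001,-0.001,0.022]
    - [0.001,-0.001,0.022]
  delta_rot:
    - [0,0,0]
    - [0,0,0]
    - [0,0,0]
    - [0,0,0]
    - [0,0,0]
    - [0,0,0]
    - [0,0,0]
    - [0,0,0]
  hand: [-1,-1,-1,-1,-1,-1,-1,-1]

```text
clock: 7.32
eef_pos: [0.6229, 0.0377, 0.02]
ee_rot: [2.223, 2.218, 0.001]
contact_force: [-0.2, 0.1, 3.0]
gripper_width: 0.0219
gripper_force: 12.0
```

Emit:
apply_moves:
  slide:
    - [0,0,0]
    - [0,0,0]
    - [0,0,0]
    - [0,0,0]
    - [0,0,-0.03]
    - [0,0,-0.07]
    - [0,0,-0.1]
    - [0,0,-0.14]
  delta_rot:
    - [0,0,0]
    - [0,0,0]
    - [0,0,0]
    - [0,0,0]
    - [0,0,0]
    - [0,0,0]
    - [0,0,0]
    - [0,0,0]
  hand: [0,0,0,0,0,0.5,1,1]

```text
clock: 7.98
eef_pos: [0.621, 0.0377, 0.1584]
ee_rot: [-2.222, -2.217, 0.005]
contact_force: [0.8, 0.4, -0.1]
gripper_width: 0.0637
gripper_force: 0.0
```

```bash
python3 - <<'E'
from h import *
need([0.478,.4055,.18])
f=grab('wrist');cv2.imwrite('pics/w4.png',f['img'])
for e,b,a in redblobs(f['img']): print(np.round(e[0],1),np.round(e[1],1),onz(f,*e[0],.044))
q=proj(f,[.6243,.0382,.014]);e,n=ring(f['img'],q,56,64,lambda a:40<a<140);print(e,n,onz(f,*e[0],.014))
E
```

```text
t 7.98 tcp [0.621  0.0377 0.1584] F [ 0.8  0.4 -0.1] w 0.0637 gf 0.0
slide mm [ 367.5 -143.9  -20.9] rot [-0.25 -0.01 -0.13]
[ 71.  243.5] [25.2 28.9] [0.43548062 0.00513328 0.044     ]
[281.5 209.2] [23.3 23.9] [0.62384231 0.03685933 0.044     ]
((281.2929382324219, 198.6189727783203), (114.20257568359375, 117.53445434570312), 90.91676330566406) 76 [0.62379148 0.0389964  0.014     ]
```

View pics/w4.png

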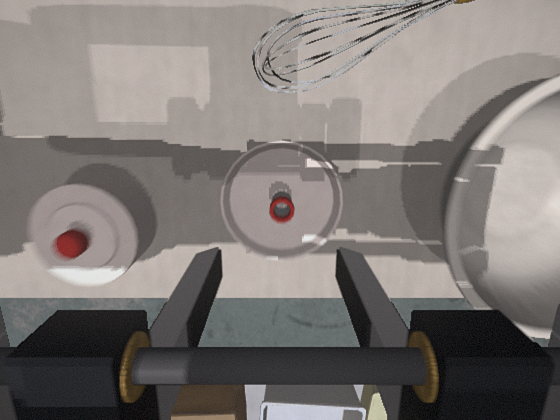

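The small cutter stands upright at (281,209), well centred in the base ring at (281,200). On to the medium one.

Emit:
apply_moves:
  slide:
    - [0.367,-0.144,-0.02]
    - [0.367,-0.144,-0.02]
    - [0.367,-0.144,-0.02]
    - [0.367,-0.144,-0.02]
    - [0.367,-0.144,-0.02]
    - [0.367,-0.144,-0.02]
    - [0.367,-0.144,-0.02]
    - [0.367,-0.144,-0.02]
  delta_rot:
    - [0,0,0]
    - [0,0,0]
    - [0,0,0]
    - [0,0,0]
    - [0,0,0]
    - [0,0,0]
    - [0,0,0]
    - [0,0,0]
  hand: [1,1,1,1,1,1,1,1]

```text
clock: 8.7
eef_pos: [0.5003, 0.3495, 0.1759]
ee_rot: [-2.224, -2.219, 0.0]
contact_force: [0.5, 0.3, 0.5]
gripper_width: 0.0937
gripper_force: 0.0
```

```bash
python3 -c "
from h import *
need([.479,.4055,.16])
f=grab('wrist');np.savez('v1.npz',p=f['position'],r=f['rotation'])
for e,b,a in redblobs(f['img']): print(np.round(e[0],1),np.round(e[1],1),onz(f,*e[0],.04))"
```

```text
t 8.7 tcp [0.5003 0.3495 0.1759] F [0.5 0.3 0.5] w 0.0937 gf 0.0
slide mm [ 55.9 -21.4  15.9] rot [-0.01  0.   -0.13]
[150.2 247.7] [58.  68.4] [0.37757885 0.30455732 0.04      ]
[156.2 236.6] [29.6 47.8] [0.38451674 0.31589593 0.04      ]
[ 85.2 205.9] [ 94.7 324.2] [0.32149389 0.34620617 0.04      ]
[271.4 128.5] [11.4 29.4] [0.49494353 0.41586276 0.04      ]
```

Emit:
apply_moves:
  slide:
    - [0.05,-0.019,0.03]
    - [0.05,-0.019,0.03]
    - [0.05,-0.019,0.03]
    - [0.05,-0.019,0.03]
    - [0.05,-0.019,0.03]
    - [0.05,-0.019,0.03]
    - [0.05,-0.019,0.03]
    - [0.05,-0.019,0.03]
  delta_rot:
    - [0,0,0]
    - [0,0,0]
    - [0,0,0]
    - [0,0,0]
    - [0,0,0]
    - [0,0,0]
    - [0,0,0]
    - [0,0,0]
  hand: [1,1,1,1,1,1,1,1]

```text
clock: 9.42
eef_pos: [0.4836, 0.3971, 0.1472]
ee_rot: [2.225, 2.217, 0.003]
contact_force: [-0.0, 0.6, 0.1]
gripper_width: 0.0937
gripper_force: 0.0
```

```bash
python3 -c "
from h import *
need([.479,.4055,.1])
f=grab('wrist');cv2.imwrite('pics/w5.png',f['img'])
for e,b,a in redblobs(f['img']): print(np.round(e[0],1),np.round(e[1],1),onz(f,*e[0],.04))
np.savez('v1.npz',p=f['position'],r=f['rotation'])"
```

```text
t 9.42 tcp [0.4836 0.3971 0.1472] F [-0.   0.6  0.1] w 0.0937 gf 0.0
slide mm [ 8.4 -4.7 47.2] rot [ 0.08 -0.05 -0.22]
[174.6 316.8] [37.9 53.3] [0.38786563 0.29529389 0.04      ]
[274.5 195.4] [50.1 50.5] [0.48118815 0.41025634 0.04      ]
[109.9  15.8] [14.4 17.1] [0.36168957 0.54550308 0.04      ]
```

View pics/w5.png

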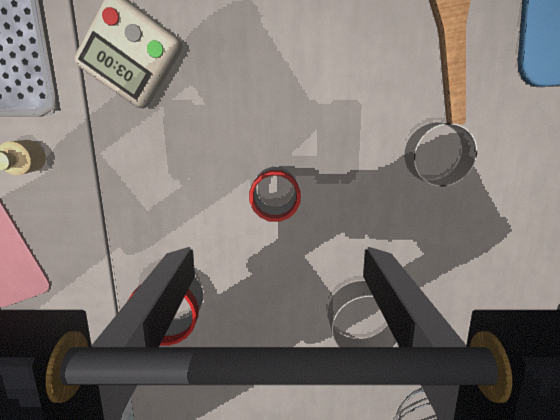

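The medium collar is at (274.5,195), clear of its neighbours. I'll descend part-way and re-measure.

Emit:
apply_moves:
  slide:
    - [0.012,-0.002,0.045]
    - [0.012,-0.002,0.045]
    - [0.012,-0.002,0.045]
    - [0.012,-0.002,0.045]
    - [0.012,-0.002,0.045]
    - [0.012,-0.002,0.045]
    - [0.012,-0.002,0.045]
    - [0.012,-0.002,0.045]
  delta_rot:
    - [0,0,0]
    - [0,0,0]
    - [0,0,0]
    - [0,0,0]
    - [0,0,0]
    - [0,0,0]
    - [0,0,0]
    - [0,0,0]
  hand: [1,1,1,1,1,1,1,1]

```text
clock: 10.13
eef_pos: [0.4812, 0.4101, 0.1025]
ee_rot: [2.224, 2.219, 0.003]
contact_force: [-0.4, 0.2, -0.6]
gripper_width: 0.094
gripper_force: 0.0
```

```bash
python3 - <<'E'
from h import *
f=grab('wrist');v=np.load('v1.npz')
g=dict(f);g['position']=v['p'];g['rotation']=v['r'];o=None
for e,b,a in redblobs(f['img']):
    print(np.round(e[0],1),np.round(e[1],1),b,onz(f,*e[0],.04))
    if abs(e[0][0]-275)<50 and e[0][1]>100:
        print(cross(g,(274.5,195.4),f,e[0])); o=onz(f,*e[0],.04)
need([o[0],o[1],.0165])
E
```

```text
[153.9 388.5] [ 6.3 36.7] (135, 385, 40, 8) [0.37770743 0.26866901 0.04      ]
[173.1 335. ] [ 9.2 24.9] (166, 324, 17, 24) [0.39810718 0.32014776 0.04      ]
[277.5 226.5] [57.5 58.3] (249, 197, 58, 59) [0.48129904 0.41064141 0.04      ]
(array([0.48122417, 0.40948445, 0.03650137]), np.float64(0.00013433867611668056))
[85.5 19.5] [17.  20.4] (76, 10, 19, 20) [0.36286522 0.54574773 0.04      ]
t 10.18 tcp [0.481  0.4101 0.1022] F [-0.6 -0.8  0.8] w 0.0944 gf 0.0
slide mm [ 0.5  0.1 85.7] rot [ 0.08 -0.05 -0.13]
```

Emit:
apply_moves:
  slide:
    - [0.0005,0,0.035]
    - [0.0005,0,0.07]
    - [0.0005,0,0.0855]
    - [0.0005,0,0.0855]
    - [0.0005,0,0.0855]
    - [0.0005,0,0.0855]
    - [0.0005,0,0.0855]
    - [0.0005,0,0.0855]
  delta_rot:
    - [0,0,0]
    - [0,0,0]
    - [0,0,0]
    - [0,0,0]
    - [0,0,0]
    - [0,0,0]
    - [0,0,0]
    - [0,0,0]
  hand: [1,1,0.5,0.3,0.2,0.2,-1,-1]

```text
clock: 10.85
eef_pos: [0.482, 0.4114, 0.0183]
ee_rot: [2.223, 2.219, 0.007]
contact_force: [0.2, -0.6, 1.1]
gripper_width: 0.0575
gripper_force: 0.0
```

Emit:
apply_moves:
  slide:
    - [0,0,0]
    - [0,0,0]
    - [0,0,0]
    - [0,0,0]
    - [0,0,0]
    - [0,0,-0.02]
    - [0,0,-0.05]
    - [0,0,-0.09]
  delta_rot:
    - [0,0,0]
    - [0,0,0]
    - [0,0,0]
    - [0,0,0]
    - [0,0,0]
    - [0,0,0]
    - [0,0,0]
    - [0,0,0]
  hand: [-1,-1,-1,-1,-1,-1,-1,-1]

```text
clock: 11.52
eef_pos: [0.4782, 0.4086, 0.1017]
ee_rot: [-2.223, -2.218, 0.015]
contact_force: [0.9, 0.4, -0.6]
gripper_width: 0.0439
gripper_force: 12.0
```

```bash
python3 -c "
from h import *
need([.6238,.037,.15]);held(.0235)"
```

```text
t 11.52 tcp [0.4782 0.4086 0.1017] F [ 0.9  0.4 -0.6] w 0.0439 gf 12.0
slide mm [-371.5  146.1  -47.3] rot [-0.45  0.33 -0.13]
held [278.5 280.7] [86.  86.3] off mm [ 1.   1.1 23.5]
```

Emit:
apply_moves:
  slide:
    - [-0.371,0.145,-0.06]
    - [-0.371,0.145,-0.06]
    - [-0.371,0.145,-0.06]
    - [-0.371,0.145,-0.06]
    - [-0.371,0.145,-0.06]
    - [-0.371,0.145,-0.06]
    - [-0.371,0.145,-0.06]
    - [-0.371,0.145,-0.06]
  delta_rot:
    - [0,0,0]
    - [0,0,0]
    - [0,0,0]
    - [0,0,0]
    - [0,0,0]
    - [0,0,0]
    - [0,0,0]
    - [0,0,0]
  hand: [-1,-1,-1,-1,-1,-1,-1,-1]

```text
clock: 12.23
eef_pos: [0.6001, 0.1012, 0.1549]
ee_rot: [-2.224, -2.219, 0.001]
contact_force: [0.9, -0.1, -0.5]
gripper_width: 0.044
gripper_force: 12.0
```

```bash
python3 -c "
from h import *
need([.6228,.037,.1])"
```

```text
t 12.23 tcp [0.6001 0.1012 0.1549] F [ 0.9 -0.1 -0.5] w 0.044 gf 12.0
slide mm [-64.1  22.8  54.8] rot [-0.03  0.   -0.12]
```

Emit:
apply_moves:
  slide:
    - [-0.04,0.015,0.0]
    - [-0.064,0.0225,0.02]
    - [-0.064,0.0225,0.05]
    - [-0.064,0.0225,0.05]
    - [-0.064,0.0225,0.05]
    - [-0.064,0.0225,0.05]
    - [-0.064,0.0225,0.05]
    - [-0.064,0.0225,0.05]
  delta_rot:
    - [0,0,0]
    - [0,0,0]
    - [0,0,0]
    - [0,0,0]
    - [0,0,0]
    - [0,0,0]
    - [0,0,0]
    - [0,0,0]
  hand: [-1,-1,-1,-1,-1,-1,-1,-1]

```text
clock: 12.9
eef_pos: [0.6233, 0.0402, 0.1076]
ee_rot: [2.22, 2.219, 0.004]
contact_force: [-0.1, 0.4, -1.1]
gripper_width: 0.0443
gripper_force: 12.0
```

```bash
python3 -c "
from h import *
need([.6228,.037,.0205]);held(.0235)"
```

```text
t 12.9 tcp [0.6233 0.0402 0.1076] F [-0.1  0.4 -1.1] w 0.0443 gf 12.0
slide mm [-3.2 -0.8 87.1] rot [ 0.22 -0.   -0.03]
held [278.5 280.4] [85.3 86.4] off mm [ 0.7  1.1 23.5]
```

Emit:
apply_moves:
  slide:
    - [-0.003,-0.001,0.01]
    - [-0.003,-0.001,0.025]
    - [-0.003,-0.001,0.045]
    - [-0.003,-0.001,0.065]
    - [-0.003,-0.001,0.08]
    - [-0.003,-0.001,0.086]
    - [-0.003,-0.001,0.086]
    - [-0.003,-0.001,0.086]
  delta_rot:
    - [0,0,0]
    - [0,0,0]
    - [0,0,0]
    - [0,0,0]
    - [0,0,0]
    - [0,0,0]
    - [0,0,0]
    - [0,0,0]
  hand: [-1,-1,-1,-1,-1,-1,-1,-1]

```text
clock: 13.62
eef_pos: [0.6214, 0.0362, 0.0195]
ee_rot: [2.223, 2.219, 0.001]
contact_force: [0.7, 1.0, -0.6]
gripper_width: 0.0435
gripper_force: 12.0
```

Emit:
apply_moves:
  slide:
    - [0,0,0.001]
    - [0,0,0.001]
    - [0,0,0.001]
    - [0,0,0.001]
    - [0,0,-0.03]
    - [0,0,-0.07]
    - [0,0,-0.1]
    - [0,0,-0.14]
  delta_rot:
    - [0,0,0]
    - [0,0,0]
    - [0,0,0]
    - [0,0,0]
    - [0,0,0]
    - [0,0,0]
    - [0,0,0]
    - [0,0,0]
  hand: [0.5,0.5,0.5,0.5,0.5,0.7,1,1]

```text
clock: 14.28
eef_pos: [0.6202, 0.0361, 0.1592]
ee_rot: [-2.222, -2.217, 0.003]
contact_force: [0.5, 1.0, -0.5]
gripper_width: 0.0872
gripper_force: 0.0
```

```bash
python3 - <<'E'
from h import *
need([0.3755,.298,.16])
f=grab('wrist');cv2.imwrite('pics/w6.png',f['img'])
for e,b,a in redblobs(f['img']): print(np.round(e[0],1),np.round(e[1],1),onz(f,*e[0],.044))
q=proj(f,[.6243,.0382,.014]);e,n=ring(f['img'],q,56,64,lambda a:40<a<140);print(e,n,onz(f,*e[0],.014))
E
```

```text
t 14.28 tcp [0.6202 0.0361 0.1592] F [ 0.5  1.  -0.5] w 0.0872 gf 0.0
slide mm [ 261.3 -245.3   -0. ] rot [-0.18 -0.01 -0.13]
[ 71.7 241.4] [25.4 28. ] [0.43541949 0.00532894 0.044     ]
[280.5 209.6] [47.7 48.6] [0.6223532  0.03471589 0.044     ]
((281.9844665527344, 196.20489501953125), (115.038330078125, 117.60504150390625), 80.10823059082031) 78 [0.62382339 0.03957289 0.014     ]
```

View pics/w6.png

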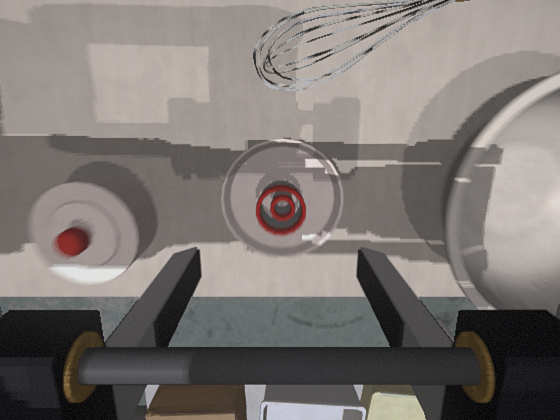

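The medium cutter stands around the small one, (281,209) against (282,207), both well inside the base. Next is the large one.

Emit:
apply_moves:
  slide:
    - [0.261,-0.245,0.0]
    - [0.261,-0.245,0.0]
    - [0.261,-0.245,0.0]
    - [0.261,-0.245,0.0]
    - [0.261,-0.245,0.0]
    - [0.261,-0.245,0.0]
    - [0.261,-0.245,0.0]
    - [0.261,-0.245,0.0]
  delta_rot:
    - [0,0,0]
    - [0,0,0]
    - [0,0,0]
    - [0,0,0]
    - [0,0,0]
    - [0,0,0]
    - [0,0,0]
    - [0,0,0]
  hand: [1,1,1,1,1,1,1,1]

```text
clock: 15.0
eef_pos: [0.3922, 0.2808, 0.1596]
ee_rot: [2.224, 2.218, 0.002]
contact_force: [1.0, 0.5, -0.1]
gripper_width: 0.0941
gripper_force: 0.0
```

```bash
python3 -c "
from h import *
need([.3755,.298,.1])
f=grab('wrist')
for e,b,a in redblobs(f['img']): print(np.round(e[0],1),np.round(e[1],1),onz(f,*e[0],.04))"
```

```text
t 15.0 tcp [0.3922 0.2808 0.1596] F [ 1.   0.5 -0.1] w 0.0941 gf 0.0
slide mm [ 17.1 -16.8  59.6] rot [ 0.06 -0.04 -0.15]
[292.7 148.2] [ 94.7 175. ] [0.40519621 0.33180261 0.04      ]
[269.6 161.1] [16.5 38.3] [0.38562554 0.32098025 0.04      ]
```

Emit:
apply_moves:
  slide:
    - [0.017,-0.017,0.045]
    - [0.017,-0.017,0.045]
    - [0.017,-0.017,0.045]
    - [0.017,-0.017,0.045]
    - [0.017,-0.017,0.045]
    - [0.017,-0.017,0.045]
    - [0.017,-0.017,0.045]
    - [0.017,-0.017,0.045]
  delta_rot:
    - [0,0,0]
    - [0,0,0]
    - [0,0,0]
    - [0,0,0]
    - [0,0,0]
    - [0,0,0]
    - [0,0,0]
    - [0,0,0]
  hand: [1,1,1,1,1,1,1,1]

```text
clock: 15.72
eef_pos: [0.3778, 0.2964, 0.1153]
ee_rot: [2.225, 2.217, 0.003]
contact_force: [0.1, 0.4, 0.2]
gripper_width: 0.0943
gripper_force: 0.0
```

```bash
python3 -c "
from h import *
need([.3755,.298,.0165])
f=grab('wrist');np.savez('v1.npz',p=f['position'],r=f['rotation'])
for e,b,a in redblobs(f['img']): print(np.round(e[0],1),np.round(e[1],1),b,onz(f,*e[0],.04))
cv2.imwrite('pics/w7.png',f['img'])"
```

```text
t 15.72 tcp [0.3778 0.2964 0.1153] F [0.1 0.4 0.2] w 0.0943 gf 0.0
slide mm [ 1.5 -2.5 98.8] rot [ 0.09 -0.05 -0.21]
[272.9 218.7] [82.9 84.3] (230, 177, 86, 84) [0.37450291 0.29897794 0.04      ]
```

Emit:
apply_moves:
  slide:
    - [0.0022,-0.0033,0.02]
    - [0.0022,-0.0033,0.055]
    - [0.0022,-0.0033,0.085]
    - [0.0022,-0.0033,0.098]
    - [0.0022,-0.0033,0.098]
    - [0.0022,-0.0033,0.098]
    - [0.0022,-0.0033,0.098]
    - [0.0022,-0.0033,0.098]
  delta_rot:
    - [0,0,0]
    - [0,0,0]
    - [0,0,0]
    - [0,0,0]
    - [0,0,0]
    - [0,0,0]
    - [0,0,0]
    - [0,0,0]
  hand: [1,1,1,1,1,1,-1,-1]

```text
clock: 16.43
eef_pos: [0.375, 0.2998, 0.0184]
ee_rot: [2.223, 2.218, 0.006]
contact_force: [-0.1, 0.1, 0.2]
gripper_width: 0.084
gripper_force: 0.0
```

Emit:
apply_moves:
  slide:
    - [0,0,0]
    - [0,0,0]
    - [0,0,0]
    - [0,0,0]
    - [0,0,0]
    - [0,0,-0.02]
    - [0,0,-0.05]
    - [0,0,-0.09]
  delta_rot:
    - [0,0,0]
    - [0,0,0]
    - [0,0,0]
    - [0,0,0]
    - [0,0,0]
    - [0,0,0]
    - [0,0,0]
    - [0,0,0]
  hand: [-1,-1,-1,-1,-1,-1,-1,-1]

```text
clock: 17.1
eef_pos: [0.3709, 0.2973, 0.1037]
ee_rot: [-2.223, -2.218, 0.013]
contact_force: [-0.2, 0.5, -0.0]
gripper_width: 0.0653
gripper_force: 11.9
```

```bash
python3 -c "
from h import *
need([.6230,.037,.16]);held(.0235)"
```

```text
t 17.1 tcp [0.3709 0.2973 0.1037] F [-0.2  0.5 -0. ] w 0.0653 gf 11.9
slide mm [-260.   252.3  -56.9] rot [-0.41  0.25 -0.13]
held [278.7 279.8] [125.  130.2] off mm [ 1.   1.6 23.5]
```

Emit:
apply_moves:
  slide:
    - [-0.22,0.215,-0.06]
    - [-0.22,0.215,-0.06]
    - [-0.22,0.215,-0.06]
    - [-0.259,0.252,-0.06]
    - [-0.259,0.252,-0.06]
    - [-0.259,0.252,-0.06]
    - [-0.259,0.252,-0.06]
    - [-0.259,0.252,-0.06]
  delta_rot:
    - [0,0,0]
    - [0,0,0]
    - [0,0,0]
    - [0,0,0]
    - [0,0,0]
    - [0,0,0]
    - [0,0,0]
    - [0,0,0]
  hand: [-1,-1,-1,-1,-1,-1,-1,-1]

```text
clock: 17.82
eef_pos: [0.6031, 0.0611, 0.1611]
ee_rot: [-2.224, -2.218, 0.0]
contact_force: [0.7, -0.3, -0.7]
gripper_width: 0.0657
gripper_force: 11.9
```

```bash
python3 -c "
from h import *
need([.6225,.038,.1])"
```

```text
t 17.82 tcp [0.6031 0.0611 0.1611] F [ 0.7 -0.3 -0.7] w 0.0657 gf 11.9
slide mm [-23.   19.4  61.1] rot [-0.02 -0.01 -0.14]
```

Emit:
apply_moves:
  slide:
    - [-0.022,0.019,0.0]
    - [-0.022,0.019,0.03]
    - [-0.022,0.019,0.06]
    - [-0.022,0.019,0.06]
    - [-0.022,0.019,0.06]
    - [-0.022,0.019,0.06]
    - [-0.022,0.019,0.06]
    - [-0.022,0.019,0.06]
  delta_rot:
    - [0,0,0]
    - [0,0,0]
    - [0,0,0]
    - [0,0,0]
    - [0,0,0]
    - [0,0,0]
    - [0,0,0]
    - [0,0,0]
  hand: [-1,-1,-1,-1,-1,-1,-1,-1]

```text
clock: 18.48
eef_pos: [0.6224, 0.0412, 0.1042]
ee_rot: [2.221, 2.217, 0.005]
contact_force: [-0.3, 0.1, -0.3]
gripper_width: 0.0655
gripper_force: 11.9
```

```bash
python3 -c "
from h import *
need([.6225,.038,.0205])"
```

```text
t 18.48 tcp [0.6224 0.0412 0.1042] F [-0.3  0.1 -0.3] w 0.0655 gf 11.9
slide mm [-3.2 -0.3 83.7] rot [ 0.26  0.   -0.09]
```

Emit:
apply_moves:
  slide:
    - [-0.0025,0.0,0.01]
    - [-0.0025,0.0,0.025]
    - [-0.0025,0.0,0.045]
    - [-0.0025,0.0,0.065]
    - [-0.0025,0.0,0.078]
    - [-0.0025,0.0,0.083]
    - [-0.0025,0.0,0.083]
    - [-0.0025,0.0,0.083]
  delta_rot:
    - [0,0,0]
    - [0,0,0]
    - [0,0,0]
    - [0,0,0]
    - [0,0,0]
    - [0,0,0]
    - [0,0,0]
    - [0,0,0]
  hand: [-1,-1,-1,-1,-1,-1,-1,-1]

```text
clock: 19.15
eef_pos: [0.6214, 0.0384, 0.0191]
ee_rot: [2.223, 2.219, 0.001]
contact_force: [-1.1, 0.0, 1.8]
gripper_width: 0.0654
gripper_force: 11.9
```

Emit:
apply_moves:
  slide:
    - [0,0,0]
    - [0,0,0]
    - [0,0,0]
    - [0,0,0]
    - [0,0,-0.03]
    - [0,0,-0.07]
    - [0,0,-0.1]
    - [0,0,-0.14]
  delta_rot:
    - [0,0,0]
    - [0,0,0]
    - [0,0,0]
    - [0,0,0]
    - [0,0,0]
    - [0,0,0]
    - [0,0,0]
    - [0,0,0]
  hand: [0.9,0.9,0.9,0.9,0.9,0.9,0.9,0.9]

```text
clock: 19.82
eef_pos: [0.62, 0.0383, 0.158]
ee_rot: [-2.222, -2.217, 0.004]
contact_force: [0.6, -1.0, 0.2]
gripper_width: 0.089
gripper_force: 0.0
```

```bash
python3 - <<'E'
from h import *
need([0.453,.015,.16])
f=grab('wrist');cv2.imwrite('pics/w8.png',f['img'])
for e,b,a in redblobs(f['img']): print(np.round(e[0],1),np.round(e[1],1),onz(f,*e[0],.044),onz(f,*e[0],.07))
q=proj(f,[.6243,.0382,.014]);e,n=ring(f['img'],q,56,64,lambda a:40<a<140);print(e,n,onz(f,*e[0],.014))
E
```

```text
t 19.82 tcp [0.62   0.0383 0.158 ] F [ 0.6 -1.   0.2] w 0.089 gf 0.0
slide mm [ -23.7 -166.9   -1.5] rot [-0.2  -0.01 -0.13]
[ 71.9 244.4] [25.4 28.9] [0.43562451 0.00514059 0.044     ] [0.45210028 0.01518975 0.07      ]
[280.7 209.7] [72.4 74.1] [0.62223658 0.03711374 0.044     ] [0.62217736 0.04432988 0.07      ]
((282.3475036621094, 199.00814819335938), (112.69591522216797, 118.45206451416016), 73.97632598876953) 80 [0.6238895  0.03928488 0.014     ]
```

View pics/w8.png

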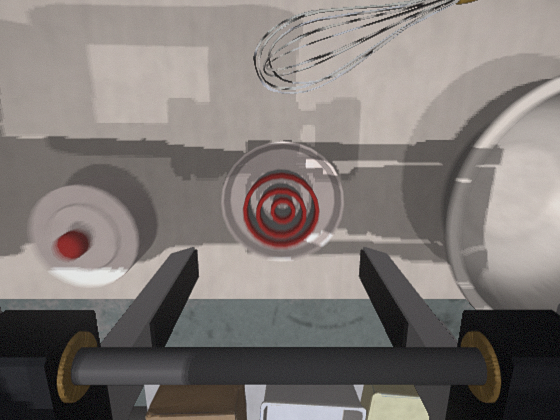

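All three are nested: large ring at (281,210), medium and small inside it, and the base ring round them. Now the cover.

Emit:
apply_moves:
  slide:
    - [-0.023,-0.167,-0.01]
    - [-0.023,-0.167,-0.01]
    - [-0.023,-0.167,-0.01]
    - [-0.023,-0.167,-0.01]
    - [-0.023,-0.167,-0.01]
    - [-0.023,-0.167,-0.01]
    - [-0.023,-0.167,-0.01]
    - [-0.023,-0.167,-0.01]
  delta_rot:
    - [0,0,0]
    - [0,0,0]
    - [0,0,0]
    - [0,0,0]
    - [0,0,0]
    - [0,0,0]
    - [0,0,0]
    - [0,0,0]
  hand: [0,0,0,0,0,0,0,0]

```text
clock: 20.53
eef_pos: [0.4556, 0.0157, 0.1688]
ee_rot: [2.223, 2.218, 0.002]
contact_force: [-0.2, -0.0, -0.4]
gripper_width: 0.0469
gripper_force: 0.0
```

```bash
cat > c.py <<'E'
from h import *
f=grab('wrist');p=None
for e,b,a in redblobs(f['img']):
    o=onz(f,*e[0],.07);print(np.round(e[0],1),np.round(e[1],1),b,np.round(o,4))
    if np.hypot(o[0]-.452,o[1]-.015)<.03: p=o;uv=e[0]
np.savez('v3.npz',p=f['position'],r=f['rotation'],uv=uv)
need([p[0],p[1],.055])
# cover top disc outline
q=proj(f,[p[0],p[1],.0515]);s=f['f']/(np.linalg.norm(f['position']-np.r_[p[:2],.0515]));
e,n=ring(f['img'],q,.040*s,.052*s,lambda a:30<a<150);print('top disc',np.round(e[0],1),np.round(np.array(e[1])/s,4),n,onz(f,*e[0],.0515))
E
python3 c.py
```

```text
[275.4 212.5] [24.6 26.9] (263, 199, 26, 28) [0.454  0.0163 0.07  ]
[464.2 180.5] [70.8 79.6] (425, 144, 79, 74) [0.6058 0.0427 0.07  ]
t 20.58 tcp [0.4556 0.0157 0.1686] F [ 0.6  0.2 -0.5] w 0.0469 gf 0.0
slide mm [  0.6  -1.7 113.6] rot [ 0.05 -0.01 -0.12]
top disc [275.5 204.9] [0.0886 0.0906] 75 [0.45391712 0.01785536 0.0515    ]
```

Emit:
apply_moves:
  slide:
    - [0.001,-0.0015,0.035]
    - [0.001,-0.0015,0.065]
    - [0.001,-0.0015,0.065]
    - [0.001,-0.0015,0.065]
    - [0.001,-0.0015,0.065]
    - [0.001,-0.0015,0.065]
    - [0.001,-0.0015,0.065]
    - [0.001,-0.0015,0.065]
  delta_rot:
    - [0,0,0]
    - [0,0,0]
    - [0,0,0]
    - [0,0,0]
    - [0,0,0]
    - [0,0,0]
    - [0,0,0]
    - [0,0,0]
  hand: [0.2,0.2,0.2,0.2,0.2,0.2,0.2,0.2]

```text
clock: 21.25
eef_pos: [0.4538, 0.0166, 0.1051]
ee_rot: [2.222, 2.217, 0.003]
contact_force: [-0.1, -0.4, 0.2]
gripper_width: 0.0564
gripper_force: 0.0
```

```bash
cp v3.npz v3a.npz; python3 c.py; python3 - <<'E'
from h import *
a,b=[np.load(n) for n in('v3a.npz','v3.npz')];f=env.grab_frame('wrist');F=420/2/np.tan(np.radians(f['vfov'])/2)
A,B=[dict(f=F,cx=f['cx'],cy=f['cy'],position=x['p'],rotation=x['r']) for x in(a,b)]
print(cross(A,a['uv'],B,b['uv']))
E
```

```text
[277.4 240.7] [31.7 36.1] (262, 222, 32, 37) [0.4539 0.0164 0.07  ]
[511.4 198. ] [ 87.3 100.8] (461, 153, 99, 91) [0.6012 0.0445 0.07  ]
t 21.3 tcp [0.4534 0.0166 0.1048] F [0.2 0.  0.4] w 0.0565 gf 0.0
slide mm [-0.2  0.4 49.8] rot [ 0.15  0.01 -0.13]
top disc [276.9 223.2] [0.0879 0.0988] 33 [0.45360068 0.02239678 0.0515    ]
(array([0.4539565 , 0.01603239, 0.06907971]), np.float64(2.2174043836675743e-05))
```

Emit:
apply_moves:
  slide:
    - [0,0,0.02]
    - [0,0,0.035]
    - [0,0,0.045]
    - [0,0,0.0485]
    - [0,0,0.0485]
    - [0,0,0.0485]
    - [0,0,0.0485]
    - [0,0,0.0485]
  delta_rot:
    - [0,0,0]
    - [0,0,0]
    - [0,0,0]
    - [0,0,0]
    - [0,0,0]
    - [0,0,0]
    - [0,0,0]
    - [0,0,0]
  hand: [0.2,0.2,0.2,0.2,0.2,-1,-1,-1]
  newtons: 25

```text
clock: 22.02
eef_pos: [0.4533, 0.0166, 0.056]
ee_rot: [2.223, 2.218, 0.002]
contact_force: [-1.0, 0.2, 0.7]
gripper_width: 0.0399
gripper_force: 0.0
```

Emit:
apply_moves:
  slide:
    - [0,0,0]
    - [0,0,0]
    - [0,0,0]
    - [0,0,0]
    - [0,0,0]
    - [0,0,-0.01]
    - [0,0,-0.03]
    - [0,0,-0.06]
  delta_rot:
    - [0,0,0]
    - [0,0,0]
    - [0,0,0]
    - [0,0,0]
    - [0,0,0]
    - [0,0,0]
    - [0,0,0]
    - [0,0,0]
  hand: [-1,-1,-1,-1,-1,-1,-1,-1]

```text
clock: 22.68
eef_pos: [0.4497, 0.0169, 0.1127]
ee_rot: [-2.219, -2.215, 0.008]
contact_force: [0.9, 0.7, -1.2]
gripper_width: 0.0203
gripper_force: 25.0
```

```bash
python3 -c "
from h import *
need([.6230,.037,.16]);held(.0145)"
```

```text
t 22.68 tcp [0.4497 0.0169 0.1127] F [ 0.9  0.7 -1.2] w 0.0203 gf 25.0
slide mm [ 20.5 172.9 -48.6] rot [-0.47 -0.04 -0.13]
held [278.5 274.8] [41.6 47.4] off mm [ 0.9 -0.3 14.5]
```

Emit:
apply_moves:
  slide:
    - [0,0.01,-0.03]
    - [0.01,0.05,-0.045]
    - [0.02,0.09,-0.045]
    - [0.021,0.13,-0.045]
    - [0.021,0.172,-0.045]
    - [0.021,0.172,-0.045]
    - [0.021,0.172,-0.045]
    - [0.021,0.172,-0.045]
  delta_rot:
    - [0,0,0]
    - [0,0,0]
    - [0,0,0]
    - [0,0,0]
    - [0,0,0]
    - [0,0,0]
    - [0,0,0]
    - [0,0,0]
  hand: [-1,-1,-1,-1,-1,-1,-1,-1]

```text
clock: 23.4
eef_pos: [0.6238, 0.0373, 0.1591]
ee_rot: [-2.222, -2.218, 0.003]
contact_force: [0.6, -0.0, -1.6]
gripper_width: 0.0213
gripper_force: 25.0
```

```bash
python3 - <<'E'
from h import *
need([.6233,.039,.125])
held(.0145)
f=grab('wrist');cv2.imwrite('pics/w9.png',f['img'])
E
```

```text
t 23.4 tcp [0.6238 0.0373 0.1591] F [ 0.6 -0.  -1.6] w 0.0213 gf 25.0
slide mm [ 1.7 -0.4 34.1] rot [-0.15 -0.01 -0.12]
held [278.5 274.7] [41.5 47.4] off mm [ 0.8 -0.2 14.5]
```

View pics/w9.png

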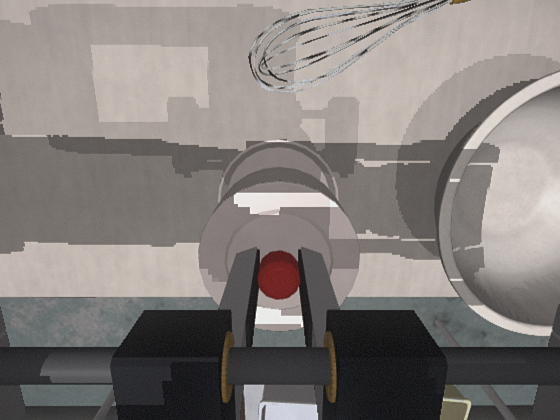

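The cover hangs level over the base, with the knob at (279,275). I'll descend until its rim is just above the base rim, then check.

Emit:
apply_moves:
  slide:
    - [0.0015,0,0.01]
    - [0.0015,0,0.03]
    - [0.0015,0,0.05]
    - [0.0015,0,0.065]
    - [0.0015,0,0.078]
    - [0.0015,0,0.08]
    - [0.0015,0,0.08]
    - [0.0015,0,0.08]
  delta_rot:
    - [0,0,0]
    - [0,0,0]
    - [0,0,0]
    - [0,0,0]
    - [0,0,0]
    - [0,0,0]
    - [0,0,0]
    - [0,0,0]
  hand: [-1,-1,-1,-1,-1,-1,-1,-1]

```text
clock: 24.17
eef_pos: [0.6249, 0.0388, 0.0811]
ee_rot: [2.223, 2.218, 0.002]
contact_force: [-0.1, -0.1, -2.0]
gripper_width: 0.021
gripper_force: 25.0
```

```bash
python3 - <<'E'
from h import *
need([.6233,.039,.06])
f=grab('wrist');c=f['img'][150:360,180:380];cv2.imwrite('pics/w10.png',cv2.resize(c,None,fx=2.8,fy=2.8,interpolation=cv2.INTER_CUBIC))
E
```

```text
t 24.17 tcp [0.6249 0.0388 0.0811] F [-0.1 -0.1 -2. ] w 0.021 gf 25.0
slide mm [ 0.2 -1.7 21.1] rot [ 0.11 -0.01 -0.13]
```

View pics/w10.png

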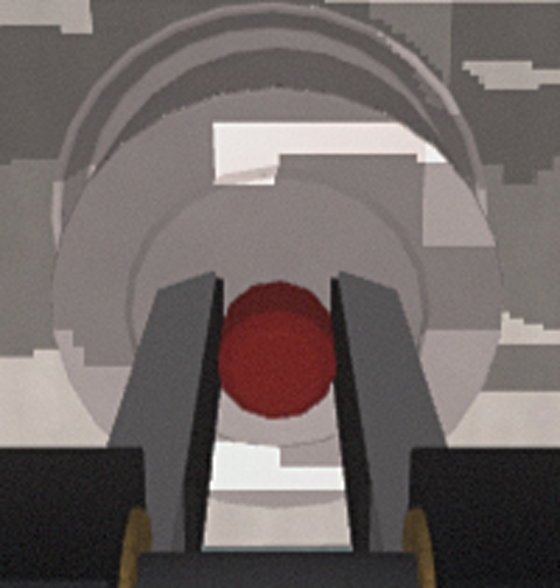

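The cover is about 2 mm too far in +x: its centre column in the crop is 278 against 270 for the base. I'll correct that and lower it in.

Emit:
apply_moves:
  slide:
    - [0,-0.002,0.0]
    - [0,-0.002,0.004]
    - [0,-0.002,0.008]
    - [0,-0.002,0.012]
    - [0,-0.002,0.016]
    - [0,-0.002,0.019]
    - [0,-0.002,0.021]
    - [0,-0.002,0.021]
  delta_rot:
    - [0,0,0]
    - [0,0,0]
    - [0,0,0]
    - [0,0,0]
    - [0,0,0]
    - [0,0,0]
    - [0,0,0]
    - [0,0,0]
  hand: [-1,-1,-1,-1,-1,-1,-1,-1]

```text
clock: 24.88
eef_pos: [0.6224, 0.0388, 0.0592]
ee_rot: [-2.224, -2.219, 0.0]
contact_force: [-0.8, 0.5, 1.2]
gripper_width: 0.0211
gripper_force: 25.0
```

```bash
python3 -c "
from h import *
need([.6233,.039,.06])"
```

```text
t 24.88 tcp [0.6224 0.0388 0.0592] F [-0.8  0.5  1.2] w 0.0211 gf 25.0
slide mm [ 0.2  0.9 -0.8] rot [-0.03 -0.   -0.12]
```

Emit:
apply_moves:
  slide:
    - [0,0,0.001]
    - [0,0,0.001]
    - [0,0,0.001]
    - [0,0,0.0015]
    - [0,0,0.0015]
    - [0,0,0.0015]
    - [0,0,0.0015]
    - [0,0,0.0015]
  delta_rot:
    - [0,0,0]
    - [0,0,0]
    - [0,0,0]
    - [0,0,0]
    - [0,0,0]
    - [0,0,0]
    - [0,0,0]
    - [0,0,0]
  hand: [-1,-1,-1,-1,-1,-1,-1,-1]

```text
clock: 25.55
eef_pos: [0.6224, 0.0388, 0.0592]
ee_rot: [2.224, 2.219, 0.0]
contact_force: [-5.2, 0.5, 7.3]
gripper_width: 0.0209
gripper_force: 25.0
```

Emit:
apply_moves:
  slide:
    - [0,0,0]
    - [0,0,0]
    - [0,0,0]
    - [0,0,0]
    - [0,0,-0.015]
    - [0,0,-0.05]
    - [0,0,-0.09]
    - [0,0,-0.12]
  delta_rot:
    - [0,0,0]
    - [0,0,0]
    - [0,0,0]
    - [0,0,0]
    - [0,0,0]
    - [0,0,0]
    - [0,0,0]
    - [0,0,0]
  hand: [0.2,0.2,0.2,0.2,0.2,0.2,0.2,0.2]

```text
clock: 26.22
eef_pos: [0.623, 0.0388, 0.1797]
ee_rot: [2.223, 2.218, 0.002]
contact_force: [0.8, -0.1, 1.1]
gripper_width: 0.0562
gripper_force: 0.0
```

```bash
python3 - <<'E'
from h import *
need([.62,.04,.18])
W=grab('wrist');S=grab('scene')
bw=bs=None
for e,b,a in redblobs(W['img']):
    print('w',np.round(e[0],1),np.round(e[1],1),onz(W,*e[0],.074))
    if np.hypot(*(onz(W,*e[0],.074)-[.624,.038,.074])[:2])<.03: bw=e[0]
for e,b,a in redblobs(S['img']):
    print('s',np.round(e[0],1),np.round(e[1],1))
    if abs(e[0][0]-393)<20: bs=e[0]
if bw and bs: print('knob',cross(W,bw,S,bs))
a=cv2.resize(W['img'][100:300,180:380],(400,400),interpolation=cv2.INTER_CUBIC)
b=cv2.resize(S['img'][150:290,330:470],(400,400),interpolation=cv2.INTER_CUBIC)
cv2.imwrite('pics/w11.png',np.hstack([a,b]))
E
```

```text
t 26.22 tcp [0.623  0.0388 0.1797] F [ 0.8 -0.1  1.1] w 0.0562 gf 0.0
slide mm [ 1.2 -3.  -0.3] rot [ 0.1  -0.01 -0.12]
w [277.4 212.3] [23.8 25.7] [0.62304934 0.03764555 0.074     ]
s [394.9 200.4] [10.3 12.1]
s [309.4  96. ] [12.7 17.4]
knob (array([0.6228882, 0.03735  , 0.0717553]), np.float64(0.0007344810541621937))
```

View pics/w11.png

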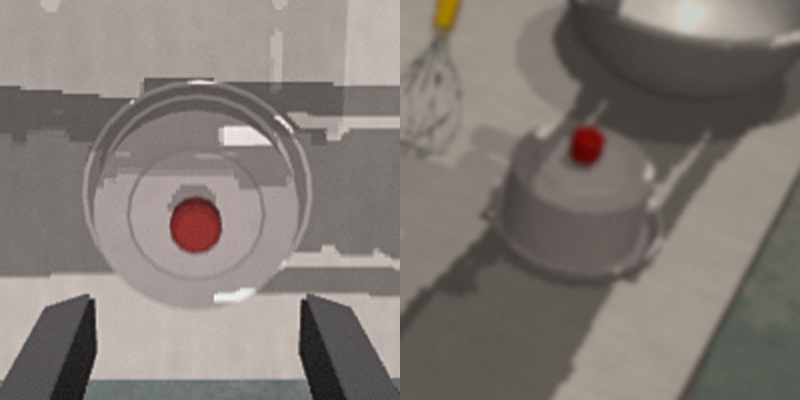

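The cover sits level inside the base rim. The knob is at z ≈ 0.072, consistent with being seated, and the gripper is clear of everything. Handing in.

```bash
python3 -c "
from cell import env
print(env.hand_in())"
```

```text
the job is handed in; nothing more can be done
None
```

The three cutters are nested in the tin base in the order asked, with the cover seated level inside its rim and the two cake rings left alone. I handed the job in at about 26 s; the hand-in returned no verdict.

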